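# Take the scoop out of the canister and shut its lid

### The job

The long-handled scoop has been left standing in the white flip-lid canister, so the lid cannot be shut. Draw the scoop up out of the canister and lay it down on the blue saucer, its steel blade in the saucer (the handle may stick out over the edge), then push the canister's wooden lid fully shut. Set the scoop down rather than drop it, and leave the canister, the saucer and the other things on the worktop standing where they are.

Things in the scene. Friction and masses are not known exactly. Their poses are not given: they have to be found in the camera images.
- crock: Round white stoneware canister, loose, 1.3 kg, 88 mm across and 130 mm high, walls 6 mm (mouth 76 mm wide), inner floor 6 mm above its underside. Origin: centre of its underside; z up; the lid's hinge is on its +y side, the lid's thumb tab comes down on its -y side.
- crock_lid (a joint): The canister's round wooden lid (92 mm across, 10 mm thick, on a stiff friction hinge that keeps it wherever it is left): angle in rad, 0 = shut flat on the rim, about 1.57 = standing upright over the hinge, 1.9 = its stop. A push of about 1 N at the tab moves it.
- lid_hinge (a point): Point on the lid's hinge axis: 52 mm from the canister's axis on its +y side, 130.5 mm above the canister's underside. The axis runs along the canister's x.
- lid_tab (a point): Middle of the upper (outer) side of the lid's thumb tab, near its tip, 106 mm from the hinge axis; its x is along the hinge, its y points from the tab back to the hinge, its z is out of the lid's outer face. With the lid shut it faces up, 141 mm above the worktop; with the lid upright it faces away from the mouth.
- scoop: Scoop 200 mm long, 0.09 kg: trough-shaped steel blade (78 mm long, 39 wide, 25 deep), dark round wooden handle 15 mm thick. At the start it stands blade down in the canister, leaning 24 degrees on the rim away from the hinge, 65 mm of it above the rim. Origin: on the handle axis at the blade's mouth end; z along the handle to its end (200 mm); -y: rounded back of the blade, 20 mm off the axis.
- scoop_blade (a point): Middle of the scoop's blade, on the handle axis, 40 mm from the blade's mouth end.
- scoop_grip (a point): Point on the axis of the scoop's handle to grip, 35 mm below the handle's end.
- saucer: Blue saucer, loose, 0.3 kg, 156 mm across and 20 mm high, with a raised rim. Origin: centre of its underside; z up.
- jar_honey: Honey jar with a red lid, 65 mm across, 100 mm high; origin at the centre of its underside. Leave it alone.
- tin_fish: Low round red tin, 86 mm across, 40 mm high; origin at the centre of its underside. Leave it alone.
- onion: Onion, 71 mm; origin at its underside. Leave it alone.
- apple: Red apple, 78 mm; origin at its underside. Leave it alone.
- lemon: Lemon, 78 mm long; origin at its underside. Leave it alone.
- mug_b: White dotted mug, 82 mm across, 91 mm high, with a handle; origin at its underside. Leave it alone.
- matchbox: Yellow matchbox lying flat, 38 x 55 x 15 mm; origin at its underside. Leave it alone.
Mind the look-alikes: they are no part of the job. What is shaped like the crock but yellow is not meant.

How it is judged:
On the way, in this order (a step that is already met when the one before it is completed fails the run):
1. the scoop is drawn up clear of the standing canister (height (world z) of scoop above 0.13 m and angle between crock's own z axis and vertical below 0.2 rad), for 0.1 s.
2. the scoop lies on the saucer, let go, while the lid is still open (horizontal distance between scoop_blade and saucer below 0.055 m and height (world z) of scoop_blade below 0.06 m and angle between scoop's own z axis and vertical between 1.2 and 1.94 rad and contact force between scoop and saucer above 0.05 N and contact force between the fingers and scoop below 0.05 N and value of joint crock_lid above 0.3 rad), for 0.2 s.
At the end, for the whole second after the job is handed in: The lid is shut (within 0.06 rad), the scoop lies at rest on the saucer (its axis within about 20 degrees of level, the middle of its blade within 55 mm of the saucer's centre, touching the saucer), the canister stands upright, and canister and saucer are within 50 mm of where they stood (value of joint crock_lid below 0.06 rad and horizontal distance between scoop_blade and saucer below 0.055 m and height (world z) of scoop_blade below 0.06 m and angle between scoop's own z axis and vertical between 1.2 and 1.94 rad and contact force between scoop and saucer above 0.05 N and linear speed of scoop below 0.03 m/s and angle between crock's own z axis and vertical below 0.05 rad and distance of each of crock, saucer from where it was at the start of the episode below 0.05 m).
It fails at once if the scoop is dropped: let go away from the canister while its blade is more than 8 cm above the worktop (contact force between the fingers and scoop below 0.02 N and height (world z) of scoop_blade above 0.08 m and horizontal distance between scoop_blade and crock above 0.07 m).
It fails at once if the canister is tipped over (angle between crock's own z axis and vertical above 0.4 rad).
It fails at once if a bystander is knocked more than 3 cm out of its place (distance of any of jar_honey, tin_fish, onion, apple, lemon, mug_b, matchbox from where it was at the start of the episode above 0.03 m).
It also fails if it takes over 58 s, if anything falls off the work surface, if the arm or the gripper's body presses on something with over 40 N, if the wrist force passes 120 N, or if a joint passes its speed limit or range.

### The arm

A 6-joint arm with a two-finger parallel gripper is mounted at the origin on a cart in front of the work surface, level with it; the furniture and walls round the work are solid. World frame = base frame: x ahead of the robot, y to its left, z up, the work surface at z = 0. Lengths are in m, angles in rad, forces in N, time in s.
With the tool pointing down it reaches from about 0.375 to 0.925 m from the base axis. Payload 5.7 kg.
Tool frame: the origin (TCP) lies at the very end of the fingers, on their centre line; the grasp point (between the pads) lies env.pinch_z behind it (env.pinch_z is the distance from the TCP to the grasp point, in m); z points along the fingers, y is the line along which they close (so a half turn about z gives the same grasp; the last joint's range is limited). The gripper opens to 85 mm and grips with 20 to 120 N. Pads are 22 mm wide; open, the fingers measure 114 mm over their backs; the gripper's body (76 mm by 85 mm) begins 54 mm behind the grasp point. The pads swing forward as they close: fully open they stand 13 mm farther back than shut.
Start: joints at [1.154, 0.359, 1.51, -0, 1.272, -0.115], TCP at [0.178, 0.573, 0.231] pointing down, gripper open.
Joint ranges: [-2.97, 2.97], [-1.01, 2.36], [0.21, 2.38], [-0.96, 4.11], [0.2, 2.71], [-2.98, 2.98]. Speed limits (rad/s): [2.39, 2.39, 3.14, 3.14, 3.14, 3.14].

### API

Orientations are given as a 3x3 rotation matrix whose columns are the frame's x, y, z axes.
In Python, from cell import env, read_camera, close_job gives the robot as it stands.
- The arm moves only by the tool drive_tool, never from a script. Its arguments are lists of equal length, an entry for each row: "dp": the shift along the tool's x, y, z in units of 40 mm (1.0 is 40 mm), a list of three; "angular": the turn, a rotation vector about the tool's x, y, z in units of 6 degrees (1.0 is 6 degrees), a list of three; "hand": the finger opening in mm, from 0 to 85.4. A call has 1 to 20 rows; each row shifts and turns the commanded pose from where the row before left it, along the tool's axes as they then stand; what a row does not reach is not made up. A row lasts 1/12 s, in which the tool goes at most 41.7 mm and 7.16 degrees, less where a joint would pass 70% of its speed; a pose out of reach is approached as far as the arm can. A call is refused whole if a number of a shift passes 1 or a number of a turn 1, either way. A call with a gripper value outside its range is refused whole. The fingers move at their own pace and stop on an object; "grip_force" is the grip in N (left out, the last holds). Time passes only in rows, so rows that do not move let the fingers close. It gives the time, the measured TCP pose, the force, the opening and the grip force at its end, in the units of the state.
- env.observe(): the state, without advancing time (a new reading comes with each control period).
- read_camera(name): name is "scene" or "top"; returns a dict with "pixels" (480x640x3 uint8, blue, green, red), "intrinsics" (3x3 intrinsics, pixels), "rvec" (rotation vector, rad) and "tvec" (3), from world to camera coordinates, as OpenCV has them. Camera axes: x right, y down, z forward; pixel columns grow to the right and rows downward; lengths in m; the calibration is good to about 2 mm. A picture is of the moment at which its call begins. There is no depth.
- close_job(): hands the job in; it is judged then, once.
The state is a dict: "time": time; "qpos": joint angles; "qd": joint speeds; "effort": joint torques, N m; "eef_pos": TCP position; "tool_rot": TCP orientation; "wrist_force": force on the tool from outside, world axes, zero at the start; "torque": the same for the moment, N m; "gripper_width": finger opening in m; "grasp_force": force on a finger pad.
Only numpy, scipy, OpenCV 4.12 (cv2) and the standard library are available. Lean on these libraries where they do the work, as an engineer would, in place of code of your own. Each camera call takes 0.05 s, during which the arm holds its last target. There are 200 camera calls.

## Working session

There is one attempt and no reset: what is moved stays moved. The work goes in short steps, Python scripts to look and compute and a tool call to move; the robot and the scene stay as the last step left them, time stands still between calls to the robot, and variables do not carry over. Pictures are saved under pics/ and viewed, at most 10 in all, crops included, and the job is handed in when it is done.

Besides the shell and the picture viewer there is one more tool, called after "Emit:" by a JSON object that holds its "fn" and its "kwargs". drive_tool: Moves the arm, as the interface text tells. Its arguments: {"type":"object","properties":{"dp":{"type":"array","items":{"type":"array","items":{"type":"number"}}},"angular":{"type":"array","items":{"type":"array","items":{"type":"number"}}},"hand":{"type":"array","items":{"type":"number"}},"grip_force":{"type":"number"}},"required":["dp","angular","hand"]}

```bash
mkdir -p pics; ls
cat > h.py <<'E'
import numpy as np, cv2
from cell import env, read_camera, close_job
def cam(n):
    c=read_camera(n); R=cv2.Rodrigues(np.array(c['rvec'],float))[0]; t=np.array(c['tvec'],float).ravel(); K=np.array(c['intrinsics'])
    return c['pixels'],K,R,t
def ray(C,px):
    _,K,R,t=C; d=R.T@np.linalg.solve(K,[px[0],px[1],1]); return -R.T@t,d/np.linalg.norm(d)
def onz(C,px,z):
    o,d=ray(C,px); return o+d*(z-o[2])/d[2]
def tri(C1,p1,C2,p2):
    a,u=ray(C1,p1); b,v=ray(C2,p2)
    s=np.linalg.lstsq(np.c_[u,-v],b-a,rcond=None)[0]; P,Q=a+s[0]*u,b+s[1]*v
    return (P+Q)/2,np.linalg.norm(P-Q)
def proj(C,P):
    _,K,R,t=C; q=K@(R@np.array(P)+t); return q[:2]/q[2]
E
python3 - <<'E'
from h import *
for n in('scene','top'):
    C=cam(n); cv2.imwrite(f'pics/{n}0.png',C[0]); print(n,-C[2].T@C[3],C[2][2])
print(env.pinch_z,env.observe())
E
```

```text
pics
scene [-0.02943771 -0.58344036  1.03486113] [ 0.42738406  0.53861813 -0.72610837]
top [0.31172496 0.08722134 1.26721507] [ 0.1776748  -0.00967311 -0.98404171]
0.0187 {'time': 0.1, 'qpos': array([ 1.15390900e+00,  3.59446876e-01,  1.51134575e+00, -1.04170505e-05,
        1.27250932e+00, -1.15096549e-01]), 'qd': array([-1.06163606e-03, -1.52298530e-03, -1.63655693e-03, -2.43689186e-04,
       -4.19171941e-05, -4.55163907e-04]), 'effort': array([ 6.56195080e-04, -5.28649342e+01, -2.79348636e+01, -3.23040717e-05,
        5.11747232e-03, -1.93588011e-05]), 'eef_pos': array([0.1780911 , 0.57230231, 0.23052117]), 'tool_rot': array([[-9.54806595e-01,  2.97227017e-01, -6.83014705e-04],
       [ 2.97227743e-01,  9.54805327e-01, -1.56692640e-03],
       [ 1.86413220e-04, -1.69912258e-03, -9.99998539e-01]]), 'wrist_force': array([0.41644057, 0.34992741, 0.27176047]), 'torque': array([-0.00829258,  0.06820466, -0.01676934]), 'grasp_force': 0.0, 'gripper_width': 0.08535251509544747}
```

View pics/scene0.png

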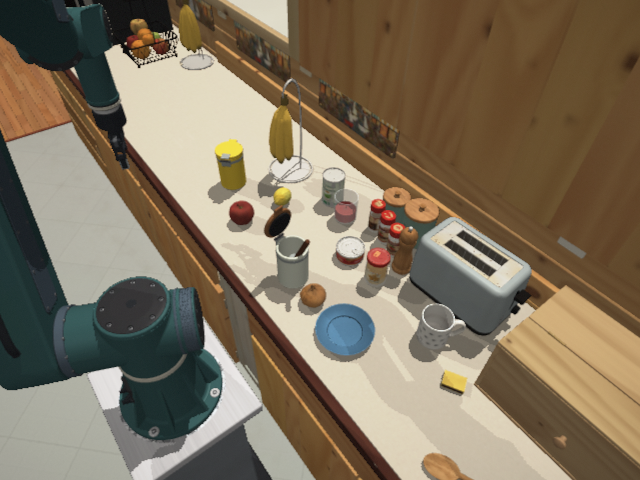

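View pics/top0.png

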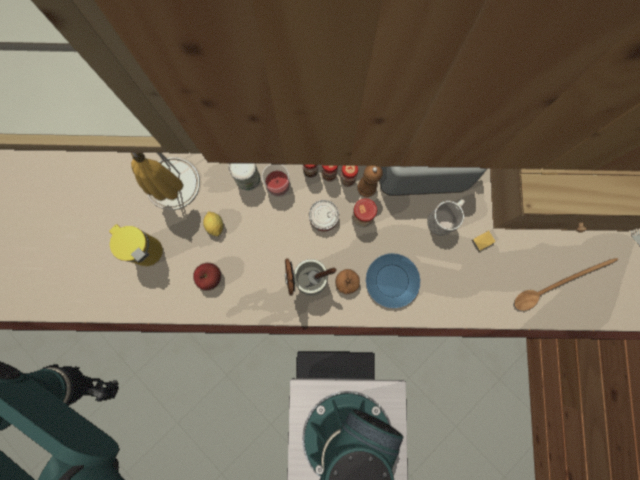

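The white canister with its open lid and the scoop is at scene (293,262) / top (312,278). The saucer is at scene (345,331) / top (393,281).

Possible mix-ups:
- Yellow canister, scene (231,165): wrong colour.
- White tin, scene (333,187): no lid or scoop.
- Wooden spoon, scene (440,467): not the scoop.
- White mug, scene (437,327): has a handle.

I choose the white canister holding the dark handle and will check it in one crop.

Run:
```python
from h import *
a=cv2.imread('pics/scene0.png')[190:310,245:345]; b=cv2.imread('pics/top0.png')[240:312,270:370]
a=cv2.resize(a,None,fx=4,fy=4,interpolation=2); b=cv2.resize(b,None,fx=4,fy=4,interpolation=2)
b=cv2.copyMakeBorder(b,0,a.shape[0]-b.shape[0],0,0,0)
cv2.imwrite('pics/crop.png',np.hstack([a,b]))
C=cam('top');S=cam('scene')
for n,X in(('top',C),('scene',S)):
    h=cv2.cvtColor(X[0],cv2.COLOR_BGR2HSV); m=cv2.inRange(h,(95,100,50),(115,255,255))
    cs=max(cv2.findContours(m,0,2)[0],key=cv2.contourArea); e=cv2.fitEllipse(cs); print(n,'saucer',e,onz(X,e[0],0.018))
```

```text
Traceback (most recent call last):
ValueError: max() iterable argument is empty
```

View pics/crop.png

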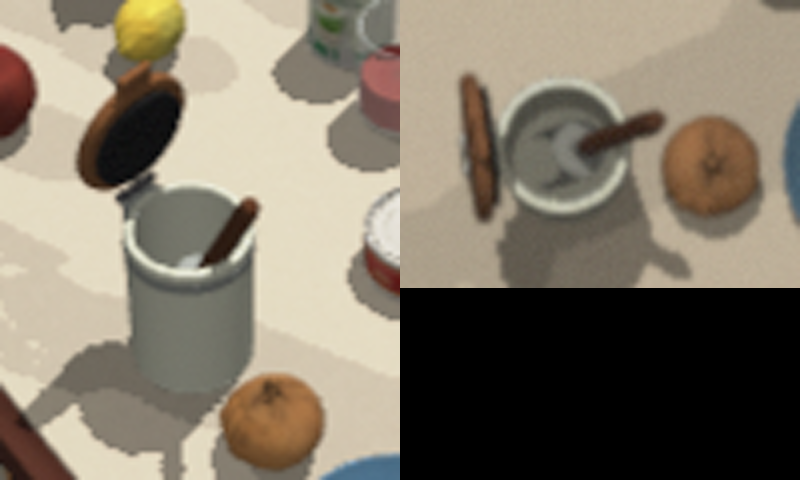

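The crop confirms it: white body, wooden lid open on its left (+y) side, and a dark handle. The handle end is at scene (307.5,241) / top (334,270).

Run:
```python
from h import *
C=cam('top');S=cam('scene')
print(C[0][281,393],S[0][331,345])
for n,X,b in(('top',C,(393,281)),('scene',S,(345,331))):
    h=cv2.cvtColor(X[0],cv2.COLOR_BGR2HSV); print(h[b[1],b[0]]); m=cv2.inRange(h,(95,70,40),(120,255,255))
    cs=[c for c in cv2.findContours(m,0,2)[0] if cv2.contourArea(c)>500]
    for c in cs: e=cv2.fitEllipse(c); print(n,'saucer',e,onz(X,e[0],0.018))
T=((334.5,269.5),(307.5,240.7)); L=((317,276.7),(296.8,255.5)); R=((311.2,276.8),(293,248))
for n,(p,q) in zip(('tip','low','rim'),(T,L,R)): print(n,tri(C,p,S,q))
print('rim top z.13',onz(C,R[0],.13),onz(S,R[1],.13), 'base', onz(S,(245+188/4,190+365/4),0))
for nm,p,q in(('lidtab',None,(245+135/4,190+72/4)),):
  pass
# top-view lid ends (upright, at z~.13-.24)
for p in((270+78/4,240+75/4),(270+87/4,240+215/4)): print('lidedge',onz(C,p,.18))
for nm,p,z in(('onion',(347,281),.04),('apple',(207,276),.04),('fish',(324,215),.04),('honey',(365,210),.1),('lemon',(213,223),.03)): print(nm,onz(C,p,z))
```

```text
[117 102  75] [160 131  89]
[101  92 117]
top saucer ((392.6692810058594, 280.5306091308594), (51.07538604736328, 52.73204040527344), 140.36923217773438) [ 0.42304845 -0.12400445  0.018     ]
[102 113 160]
scene saucer ((344.4988098144531, 329.19476318359375), (49.78462219238281, 58.22997283935547), 99.09037780761719) [ 0.42470405 -0.12612735  0.018     ]
tip (array([0.43212596, 0.04624753, 0.19892377]), np.float64(0.0019954816462932757))
low (array([0.42422812, 0.08731563, 0.1099662 ]), np.float64(0.005872890469092297))
rim (array([0.42226811, 0.10200117, 0.12815038]), np.float64(0.006470200484972879))
rim top z.13 [0.41924329 0.1035252  0.13      ] [0.42429028 0.09923647 0.13      ] base [0.4134803  0.09421691 0.        ]
lidedge [0.45810112 0.15705555 0.18      ]
lidedge [0.37258587 0.1491878  0.18      ]
onion [0.4177618  0.00590766 0.04      ]
apple [0.42530884 0.3915229  0.04      ]
fish [0.60337482 0.07202268 0.04      ]
honey [ 0.60496427 -0.03775115  0.1       ]
lemon [0.57681594 0.38621752 0.03      ]
```

```bash
cat >> h.py <<'E'
from scipy.linalg import logm, expm
from scipy.spatial.transform import Rotation as Rn
def cur():
    o=env.observe(); T=np.eye(4); T[:3,:3]=o['tool_rot']; T[:3,3]=o['eef_pos']; return T,o
def rows(T0,T1,N):
    r=np.real(expm(np.real(logm(np.linalg.inv(T0)@T1))/N))
    dp=r[:3,3]/.04; an=np.degrees(Rn.from_matrix(r[:3,:3]).as_rotvec())/6
    print(N,'dp',np.round(dp,2),'ang',np.round(an,2))
    dp=np.round(dp,2); an=np.round(an,2); T=T0.copy(); P=[]
    for i in range(N):
        T[:3,3]+=T[:3,:3]@dp*.04; T[:3,:3]=T[:3,:3]@Rn.from_rotvec(np.radians(an*6)).as_matrix(); P.append(T[:3,3].copy())
    print(np.round(P[::5]+[P[-1]],3).tolist()); return T
def tool(G,az,a,back=0):
    """pose with grasp point G, tilted by a (deg) toward horizontal dir e=azimuth az(deg), tool y = e turned +90deg"""
    z=np.radians(az); e=np.array([np.cos(z),np.sin(z),0]); y=np.array([-e[1],e[0],0]); a=np.radians(a)
    zt=e*np.sin(a)-np.array([0,0,np.cos(a)]); T=np.eye(4); T[:3,:3]=np.c_[np.cross(y,zt),y,zt]; T[:3,3]=np.array(G)+zt*(env.pinch_z-back); return T
E
python3 - <<'E'
from h import *
T0,o=cur()
G=np.array([.431,.058,.165])
T1=tool(G,-82,18,.14); print(T1)
T2=rows(T0,T1,20)
rows(T1,tool(G,-82,18),10)
E
```

```text
[[-0.13236148  0.99026807  0.04300685  0.42578327]
 [ 0.9418009   0.1391731  -0.30600966  0.09511897]
 [-0.30901699  0.         -0.95105652  0.28036316]
 [ 0.          0.          0.          1.        ]]
20 dp [-0.69 -0.18  0.05] ang [ 0.08 -0.13  0.53]
[[0.202, 0.558, 0.229], [0.309, 0.463, 0.226], [0.386, 0.343, 0.234], [0.426, 0.208, 0.253], [0.43, 0.096, 0.275]]
10 dp [ 0.   -0.    0.35] ang [-0. -0.  0.]
[[0.426, 0.091, 0.267], [0.429, 0.069, 0.2], [0.432, 0.052, 0.147]]
```

Emit:
{"fn": "drive_tool", "kwargs": {"dp": [[0,0,-0.75],[0,0,-0.75],[-0.69,-0.18,0.05],[-0.69,-0.18,0.05],[-0.69,-0.18,0.05],[-0.69,-0.18,0.05],[-0.69,-0.18,0.05],[-0.69,-0.18,0.05],[-0.69,-0.18,0.05],[-0.69,-0.18,0.05],[-0.69,-0.18,0.05],[-0.69,-0.18,0.05],[-0.69,-0.18,0.05],[-0.69,-0.18,0.05],[-0.69,-0.18,0.05],[-0.69,-0.18,0.05],[-0.69,-0.18,0.05],[-0.69,-0.18,0.05],[-0.69,-0.18,0.05],[-0.69,-0.18,0.05]], "angular": [[0,0,0],[0,0,0],[0.08,-0.13,0.53],[0.08,-0.13,0.53],[0.08,-0.13,0.53],[0.08,-0.13,0.53],[0.08,-0.13,0.53],[0.08,-0.13,0.53],[0.08,-0.13,0.53],[0.08,-0.13,0.53],[0.08,-0.13,0.53],[0.08,-0.13,0.53],[0.08,-0.13,0.53],[0.08,-0.13,0.53],[0.08,-0.13,0.53],[0.08,-0.13,0.53],[0.08,-0.13,0.53],[0.08,-0.13,0.53],[0.08,-0.13,0.53],[0.08,-0.13,0.53]], "hand": [85,85,85,85,85,85,85,85,85,85,85,85,85,85,85,85,85,85,85,85]}}

```text
time: 1.97
eef_pos: [0.4315, 0.1509, 0.3234]
tool_rot: [[-0.25, 0.967, 0.058], [0.929, 0.256, -0.267], [-0.273, -0.013, -0.962]]
wrist_force: [0.5, -1.0, 0.4]
gripper_width: 0.0851
grasp_force: 0.0
```

Run:
```python
from h import *
T0,o=cur(); print(np.round(T0,3),np.round(o['qpos'],3))
G=np.array([.431,.058,.165])
T1=rows(T0,tool(G,-82,18,.10),6)
rows(T1,tool(G,-82,18),8)
```

```text
[[-0.25   0.967  0.058  0.431]
 [ 0.929  0.256 -0.267  0.151]
 [-0.273 -0.013 -0.962  0.323]
 [ 0.     0.     0.     1.   ]] [ 0.404  0.116  1.644 -0.274  1.441  0.187]
6 dp [-0.16 -0.07  0.4 ] ang [ 0.04 -0.06  0.19]
[[0.431, 0.14, 0.31], [0.428, 0.084, 0.243], [0.428, 0.084, 0.243]]
8 dp [-0.   -0.    0.31] ang [-0.  0. -0.]
[[0.428, 0.08, 0.231], [0.431, 0.061, 0.172], [0.432, 0.054, 0.148]]
```

Emit:
{"fn": "drive_tool", "kwargs": {"dp": [[0,0,0],[0,0,0]], "angular": [[0,0,0],[0,0,0]], "hand": [85,85]}}

```text
time: 2.13
eef_pos: [0.4314, 0.1516, 0.3235]
tool_rot: [[-0.251, 0.966, 0.058], [0.929, 0.257, -0.266], [-0.272, -0.013, -0.962]]
wrist_force: [-0.1, -0.1, -0.8]
gripper_width: 0.0848
grasp_force: 0.0
```

Run:
```python
from h import *
T0,o=cur(); print(np.round(T0,3),np.round(o['qpos'],3))
G=np.array([.431,.058,.165])
T1=rows(T0,tool(G,-82,18,.10),6)
rows(T1,tool(G,-82,18),8)
```

```text
[[-0.251  0.966  0.058  0.431]
 [ 0.929  0.257 -0.266  0.152]
 [-0.272 -0.013 -0.962  0.323]
 [ 0.     0.     0.     1.   ]] [ 0.405  0.115  1.644 -0.273  1.441  0.187]
6 dp [-0.17 -0.07  0.4 ] ang [ 0.04 -0.06  0.19]
[[0.431, 0.14, 0.31], [0.428, 0.083, 0.243], [0.428, 0.083, 0.243]]
8 dp [ 0.   -0.    0.32] ang [-0. -0. -0.]
[[0.429, 0.079, 0.231], [0.431, 0.059, 0.17], [0.432, 0.051, 0.146]]
```

Emit:
{"fn": "drive_tool", "kwargs": {"dp": [[-0.17,-0.07,0.4],[-0.17,-0.07,0.4],[-0.17,-0.07,0.4],[-0.17,-0.07,0.4],[-0.17,-0.07,0.4],[-0.17,-0.07,0.4],[0,0,0],[0,0,0]], "angular": [[0.04,-0.06,0.19],[0.04,-0.06,0.19],[0.04,-0.06,0.19],[0.04,-0.06,0.19],[0.04,-0.06,0.19],[0.04,-0.06,0.19],[0,0,0],[0,0,0]], "hand": [85,85,85,85,85,85,60,60]}}

```text
time: 2.8
eef_pos: [0.4276, 0.084, 0.2426]
tool_rot: [[-0.135, 0.99, 0.039], [0.942, 0.14, -0.306], [-0.309, -0.005, -0.951]]
wrist_force: [-0.4, -0.4, -0.1]
gripper_width: 0.0637
grasp_force: 0.0
```

Run:
```python
from h import *
T0,o=cur(); print(np.round(T0,3))
G=np.array([.431,.058,.165])
rows(T0,tool(G,-82,18),8)
a=cam('scene'); b=cam('top'); 
A=cv2.resize(a[0][170:290,235:335],None,fx=4,fy=4,interpolation=2); B=cv2.resize(b[0][225:345,270:370],None,fx=4,fy=4,interpolation=2)
cv2.imwrite('pics/pre.png',np.hstack([A,B]))
```

```text
[[-0.135  0.99   0.039  0.428]
 [ 0.942  0.14  -0.306  0.084]
 [-0.309 -0.005 -0.951  0.243]
 [ 0.     0.     0.     1.   ]]
8 dp [-0.   -0.    0.31] ang [-0. -0.  0.]
[[0.428, 0.08, 0.231], [0.431, 0.061, 0.172], [0.431, 0.054, 0.148]]
```

View pics/pre.png

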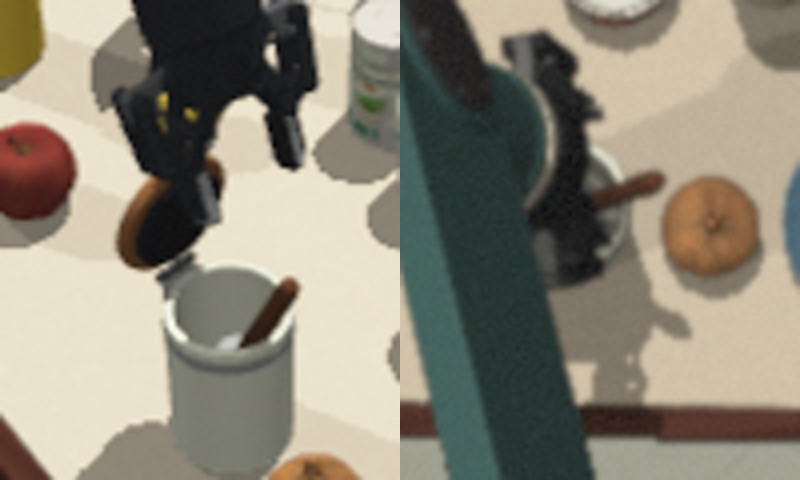

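The open fingers straddle the handle line: tips at crop (207,215) and (290,160), handle end at (290,287). The lid is clear, so I descend and close.

Emit:
{"fn": "drive_tool", "kwargs": {"dp": [[0,0,0.31],[0,0,0.31],[0,0,0.31],[0,0,0.31],[0,0,0.31],[0,0,0.31],[0,0,0.31],[0,0,0.31],[0,0,0],[0,0,0],[0,0,0],[0,0,0],[0,0,0],[0,0,0],[0,0,0],[0,0,0]], "angular": [[0,0,0],[0,0,0],[0,0,0],[0,0,0],[0,0,0],[0,0,0],[0,0,0],[0,0,0],[0,0,0],[0,0,0],[0,0,0],[0,0,0],[0,0,0],[0,0,0],[0,0,0],[0,0,0]], "hand": [60,60,60,60,60,60,60,60,30,20,10,5,5,5,5,5], "grip_force": 70}}

```text
time: 4.23
eef_pos: [0.4331, 0.0532, 0.1495]
tool_rot: [[-0.133, 0.99, 0.043], [0.942, 0.14, -0.306], [-0.309, -0.001, -0.951]]
wrist_force: [1.0, 0.9, 4.9]
gripper_width: 0.0145
grasp_force: 68.4
```

Emit:
{"fn": "drive_tool", "kwargs": {"dp": [[-0.077,0,-0.238],[-0.077,0,-0.238],[-0.155,0,-0.475],[-0.155,0,-0.475],[-0.155,0,-0.475],[-0.155,0,-0.475],[-0.155,0,-0.475],[-0.155,0,-0.475],[-0.155,0,-0.475],[0,0,0],[0,0,0],[0,0,0]], "angular": [[0,0,0],[0,0,0],[0,0,0],[0,0,0],[0,0,0],[0,0,0],[0,0,0],[0,0,0],[0,0,0],[0,0,0],[0,0,0],[0,0,0]], "hand": [5,5,5,5,5,5,5,5,5,5,5,5]}}

```text
time: 5.23
eef_pos: [0.4317, 0.0528, 0.3083]
tool_rot: [[-0.134, 0.99, 0.039], [0.942, 0.139, -0.306], [-0.309, -0.004, -0.951]]
wrist_force: [-0.1, 0.2, -0.7]
gripper_width: 0.0141
grasp_force: 68.4
```

Run:
```python
from h import *
T0,o=cur(); print(np.round(T0,3),o['qpos'])
a=cam('scene'); b=cam('top'); 
A=cv2.resize(a[0][130:280,235:335],None,fx=4,fy=4,interpolation=2); B=cv2.resize(b[0][225:375,270:370],None,fx=4,fy=4,interpolation=2)
cv2.imwrite('pics/up.png',np.hstack([A,B]))
for p,z in(((446,218),.09),((484,241),.015)): print(onz(b,p,z))
```

```text
[[-0.134  0.99   0.039  0.432]
 [ 0.942  0.139 -0.306  0.053]
 [-0.309 -0.004 -0.951  0.308]
 [ 0.     0.     0.     1.   ]] [ 0.22693647  0.08155174  1.73106916 -0.31901664  1.37129233  0.15684847]
[ 0.58909051 -0.25944121  0.09      ]
[ 0.54099657 -0.38866118  0.015     ]
```

View pics/up.png

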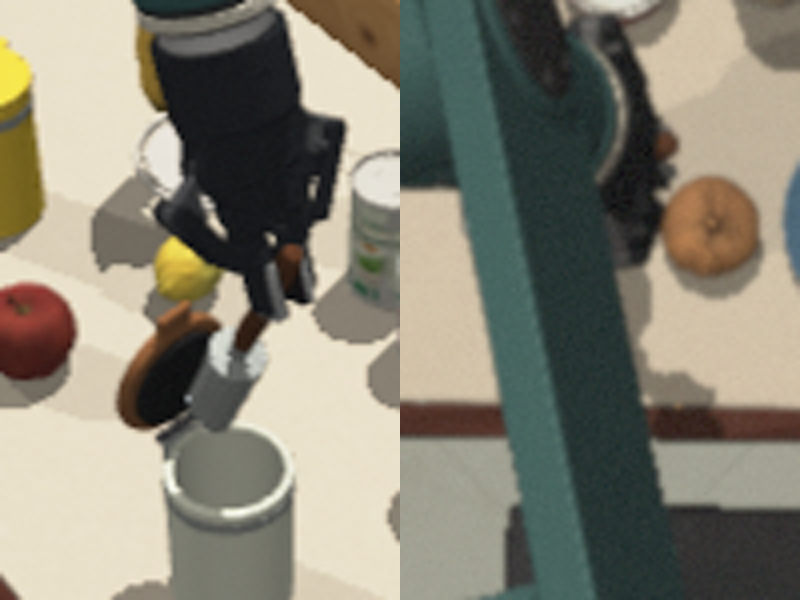

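The scoop hangs gripped over the mouth, blade around crop (225,390), with its rounded back facing -y, so it will land back-down. The canister and lid have not moved.

Run:
```python
from h import *
T0,o=cur()
T1=rows(T0,tool([.437,-.11,.30],-82,-20),14)
rows(T1,tool([.441,-.25,.16],-82,-46),12)
```

```text
14 dp [-0.28 -0.03  0.05] ang [-0.    0.45  0.  ]
[[0.432, 0.041, 0.309], [0.434, -0.016, 0.309], [0.436, -0.071, 0.296], [0.436, -0.102, 0.281]]
12 dp [-0.39 -0.03  0.09] ang [-0.    0.36 -0.  ]
[[0.437, -0.116, 0.273], [0.439, -0.178, 0.222], [0.44, -0.23, 0.161], [0.44, -0.239, 0.148]]
```

Emit:
{"fn": "drive_tool", "kwargs": {"dp": [[-0.28,-0.03,0.05],[-0.28,-0.03,0.05],[-0.28,-0.03,0.05],[-0.28,-0.03,0.05],[-0.28,-0.03,0.05],[-0.28,-0.03,0.05],[-0.28,-0.03,0.05],[-0.28,-0.03,0.05],[-0.28,-0.03,0.05],[-0.28,-0.03,0.05],[-0.28,-0.03,0.05],[-0.28,-0.03,0.05],[-0.28,-0.03,0.05],[-0.28,-0.03,0.05],[0,0,0]], "angular": [[0,0.45,0],[0,0.45,0],[0,0.45,0],[0,0.45,0],[0,0.45,0],[0,0.45,0],[0,0.45,0],[0,0.45,0],[0,0.45,0],[0,0.45,0],[0,0.45,0],[0,0.45,0],[0,0.45,0],[0,0.45,0],[0,0,0]], "hand": [5,5,5,5,5,5,5,5,5,5,5,5,5,5,5]}}

```text
time: 6.58
eef_pos: [0.4368, -0.1046, 0.28]
tool_rot: [[-0.126, 0.991, -0.053], [0.931, 0.137, 0.338], [0.342, -0.006, -0.94]]
wrist_force: [0.9, 0.6, -1.8]
gripper_width: 0.0145
grasp_force: 68.4
```

Emit:
{"fn": "drive_tool", "kwargs": {"dp": [[-0.39,-0.03,0.09],[-0.39,-0.03,0.09],[-0.39,-0.03,0.09],[-0.39,-0.03,0.09],[-0.39,-0.03,0.09],[-0.39,-0.03,0.09],[-0.39,-0.03,0.09],[-0.39,-0.03,0.09],[-0.39,-0.03,0.09],[-0.39,-0.03,0.09],[-0.39,-0.03,0.09],[-0.39,-0.03,0.09],[0,0,0],[0,0,0]], "angular": [[0,0.36,0],[0,0.36,0],[0,0.36,0],[0,0.36,0],[0,0.36,0],[0,0.36,0],[0,0.36,0],[0,0.36,0],[0,0.36,0],[0,0.36,0],[0,0.36,0],[0,0.36,0],[0,0,0],[0,0,0]], "hand": [5,5,5,5,5,5,5,5,5,5,5,5,5,5]}}

```text
time: 7.75
eef_pos: [0.4413, -0.2377, 0.1475]
tool_rot: [[-0.093, 0.99, -0.103], [0.691, 0.139, 0.71], [0.717, -0.005, -0.697]]
wrist_force: [0.3, 0.0, -0.2]
gripper_width: 0.0142
grasp_force: 68.5
```

Run:
```python
from h import *
T0,o=cur(); print(np.round(T0,3),o['qpos'],o['gripper_width'])
a=cam('scene'); b=cam('top'); 
A=cv2.resize(a[0][250:400,300:430],None,fx=3,fy=3,interpolation=2); B=cv2.resize(b[0][200:350,350:480],None,fx=3,fy=3,interpolation=2)
cv2.imwrite('pics/over.png',np.hstack([A,B]))
```

```text
[[-0.093  0.99  -0.103  0.441]
 [ 0.691  0.139  0.71  -0.238]
 [ 0.717 -0.005 -0.697  0.148]
 [ 0.     0.     0.     1.   ]] [-0.90759364  0.69000622  1.45777725  0.36738221  1.7131432  -1.13064223] 0.01420451994574384
```

View pics/over.png

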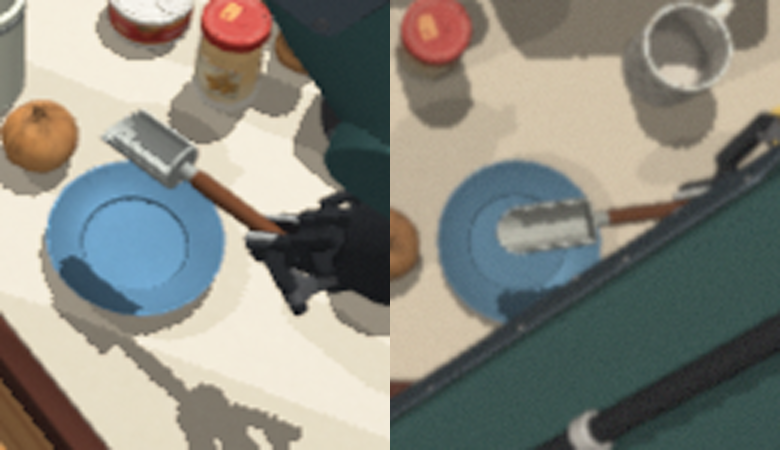

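Run:
```python
from h import *
S=cam('scene');C=cam('top')
n,e1=tri(C,(420,272.7),S,(363.3,309.3)); g,e2=tri(C,(445,270.3),S,(390,326)); m,e3=tri(C,(386.7,277.3),S,(340.7,291.3))
print(n,g,m,e1,e2,e3)
T,o=cur(); G=T[:3,3]-T[:3,2]*env.pinch_z; print('G',G)
for v in(G-n,G-m): print(np.linalg.norm(v),np.degrees(np.arcsin(v[2]/np.linalg.norm(v))),np.degrees(np.arctan2(v[1],v[0])))
```

```text
[ 0.43277754 -0.17105077  0.1524536 ] [ 0.44533314 -0.23834823  0.1522676 ] [ 0.42502289 -0.09121327  0.14078975] 0.0020514316700926327 0.014943933255399644 0.01149337351522545
G [ 0.4438734  -0.25086336  0.16287388]
0.08125115236022928 7.368351233769505 -82.08524473341656
0.16226891939243981 7.821994508987605 -83.26604042626992
```

The scoop is level over the saucer, hollow up. The blade is near the saucer centre at crop (550,228) in the top view, and the handle points -y, about 7° up. I take out about 4° and lower it.

Emit:
{"fn": "drive_tool", "kwargs": {"dp": [[0,0,0],[0,0,0],[-0.191,0,0.161],[-0.191,0,0.161],[-0.191,0,0.161],[-0.191,0,0.161],[-0.191,0,0.161],[-0.191,0,0.161],[-0.191,0,0.161],[-0.191,0,0.161],[-0.191,0,0.161],[-0.191,0,0.161],[0,0,0],[0,0,0]], "angular": [[0,0.33,0],[0,0.33,0],[0,0,0],[0,0,0],[0,0,0],[0,0,0],[0,0,0],[0,0,0],[0,0,0],[0,0,0],[0,0,0],[0,0,0],[0,0,0],[0,0,0]], "hand": [5,5,5,5,5,5,5,5,5,5,5,5,5,5]}}

```text
time: 9.12
eef_pos: [0.4412, -0.2384, 0.0483]
tool_rot: [[-0.088, 0.99, -0.109], [0.64, 0.139, 0.755], [0.763, -0.003, -0.646]]
wrist_force: [0.2, 0.4, -0.6]
gripper_width: 0.0143
grasp_force: 68.5
```

Emit:
{"fn": "drive_tool", "kwargs": {"dp": [[-0.057,0,0.048],[-0.057,0,0.048],[-0.057,0,0.048],[-0.057,0,0.048],[-0.057,0,0.048],[0,0,0],[0,0,0]], "angular": [[0,0,0],[0,0,0],[0,0,0],[0,0,0],[0,0,0],[0,0,0],[0,0,0]], "hand": [5,5,5,5,5,5,5]}}

```text
time: 9.7
eef_pos: [0.4414, -0.2387, 0.0338]
tool_rot: [[-0.088, 0.99, -0.108], [0.641, 0.14, 0.755], [0.763, -0.003, -0.647]]
wrist_force: [0.5, -0.3, -1.7]
gripper_width: 0.0141
grasp_force: 68.5
```

Emit:
{"fn": "drive_tool", "kwargs": {"dp": [[-0.038,0,0.032],[-0.038,0,0.032],[-0.038,0,0.032],[0,0,0],[0,0,0]], "angular": [[0,0,0],[0,0,0],[0,0,0],[0,0,0],[0,0,0]], "hand": [5,5,5,5,5]}}

```text
time: 10.12
eef_pos: [0.4414, -0.2387, 0.0278]
tool_rot: [[-0.088, 0.99, -0.108], [0.641, 0.14, 0.755], [0.763, -0.003, -0.647]]
wrist_force: [0.6, -0.2, -0.3]
gripper_width: 0.0141
grasp_force: 68.5
```

Emit:
{"fn": "drive_tool", "kwargs": {"dp": [[-0.038,0,0.032],[-0.038,0,0.032],[0,0,0],[0,0,0]], "angular": [[0,0,0],[0,0,0],[0,0,0],[0,0,0]], "hand": [5,5,5,5]}}

```text
time: 10.45
eef_pos: [0.4414, -0.2388, 0.0238]
tool_rot: [[-0.088, 0.99, -0.108], [0.641, 0.14, 0.755], [0.763, -0.003, -0.647]]
wrist_force: [-0.5, 0.2, -1.3]
gripper_width: 0.0142
grasp_force: 68.5
```

Emit:
{"fn": "drive_tool", "kwargs": {"dp": [[-0.019,0,0.016],[-0.019,0,0.016],[-0.019,0,0.016],[0,0,0],[0,0,0]], "angular": [[0,0,0],[0,0,0],[0,0,0],[0,0,0],[0,0,0]], "hand": [5,5,5,5,5]}}

```text
time: 10.87
eef_pos: [0.4414, -0.2388, 0.0209]
tool_rot: [[-0.088, 0.99, -0.108], [0.641, 0.14, 0.755], [0.762, -0.003, -0.647]]
wrist_force: [-0.4, 0.4, -1.2]
gripper_width: 0.0145
grasp_force: 68.5
```

Run:
```python
from h import *
a=cam('scene'); b=cam('top'); print(env.observe()['torque'])
A=cv2.resize(a[0][280:400,300:430],None,fx=3,fy=3,interpolation=2); B=cv2.resize(b[0][220:340,350:480],None,fx=3,fy=3,interpolation=2)
cv2.imwrite('pics/low.png',np.hstack([A,B]))
```

```text
[-0.51618756 -0.04330214  0.00234606]
```

View pics/low.png

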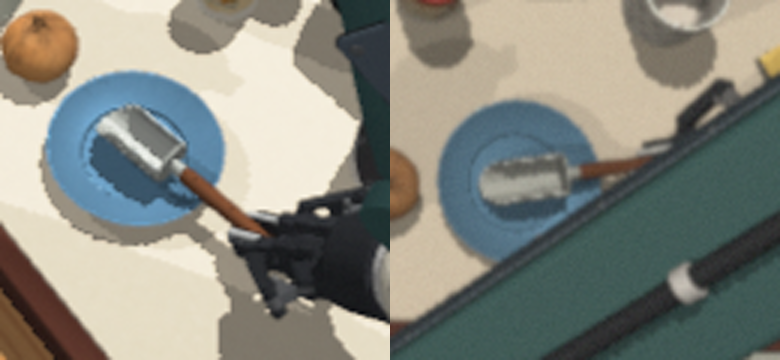

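The blade is inside the saucer ring, shadow right beside it, at crop (520,180) in the top view. I lower further in small steps until I feel contact.

Emit:
{"fn": "drive_tool", "kwargs": {"dp": [[-0.019,0,0.016],[-0.019,0,0.016],[-0.019,0,0.016],[0,0,0],[0,0,0]], "angular": [[0,0,0],[0,0,0],[0,0,0],[0,0,0],[0,0,0]], "hand": [5,5,5,5,5]}}

```text
time: 11.38
eef_pos: [0.4413, -0.2388, 0.0179]
tool_rot: [[-0.088, 0.99, -0.108], [0.641, 0.14, 0.755], [0.762, -0.003, -0.647]]
wrist_force: [-0.3, 0.0, -1.0]
gripper_width: 0.0141
grasp_force: 68.5
```

Run:
```python
from h import *
o=env.observe();print(o['torque'],o['wrist_force'])
```

```text
[-0.5103136  -0.09257393  0.00547049] [-0.3334648   0.04159034 -0.95256364]
```

Emit:
{"fn": "drive_tool", "kwargs": {"dp": [[-0.019,0,0.016],[-0.019,0,0.016],[0,0,0],[0,0,0]], "angular": [[0,0,0],[0,0,0],[0,0,0],[0,0,0]], "hand": [5,5,5,5]}}

```text
time: 11.72
eef_pos: [0.4414, -0.2388, 0.0159]
tool_rot: [[-0.088, 0.99, -0.108], [0.641, 0.14, 0.755], [0.762, -0.003, -0.647]]
wrist_force: [0.3, 0.9, -1.0]
gripper_width: 0.0142
grasp_force: 68.5
```

Run:
```python
from h import *
o=env.observe();print(o['torque'],o['wrist_force'],o['effort'])
```

```text
[-0.50135814 -0.11288972  0.01550322] [ 0.32597669  0.94279576 -0.95686704] [-5.31134487e-03 -6.79839206e+01 -1.20515200e+01  1.78388704e+00
  4.90864724e+00 -1.62172255e-03]
```

Emit:
{"fn": "drive_tool", "kwargs": {"dp": [[-0.019,0,0.016],[-0.019,0,0.016],[0,0,0],[0,0,0]], "angular": [[0,0,0],[0,0,0],[0,0,0],[0,0,0]], "hand": [5,5,5,5]}}

```text
time: 12.05
eef_pos: [0.4413, -0.2389, 0.0139]
tool_rot: [[-0.088, 0.99, -0.108], [0.641, 0.14, 0.755], [0.762, -0.003, -0.647]]
wrist_force: [0.2, 0.2, -0.9]
gripper_width: 0.014
grasp_force: 68.5
```

Run:
```python
from h import *
o=env.observe();print(o['torque'],o['wrist_force'],o['effort'])
S=cam('scene');C=cam('top'); cv2.imwrite('pics/s2.png',S[0]); cv2.imwrite('pics/t2.png',C[0])
A=cv2.resize(S[0][295:375,310:410],None,fx=7,fy=7,interpolation=2); cv2.imwrite('pics/low2.png',A)
```

```text
[-0.49790029 -0.10014755 -0.04160572] [ 0.20404527  0.19923501 -0.86085472] [-5.67136638e-03 -6.80325222e+01 -1.19727364e+01  1.77898865e+00
  4.91055116e+00 -1.60281688e-03]
```

View pics/low2.png

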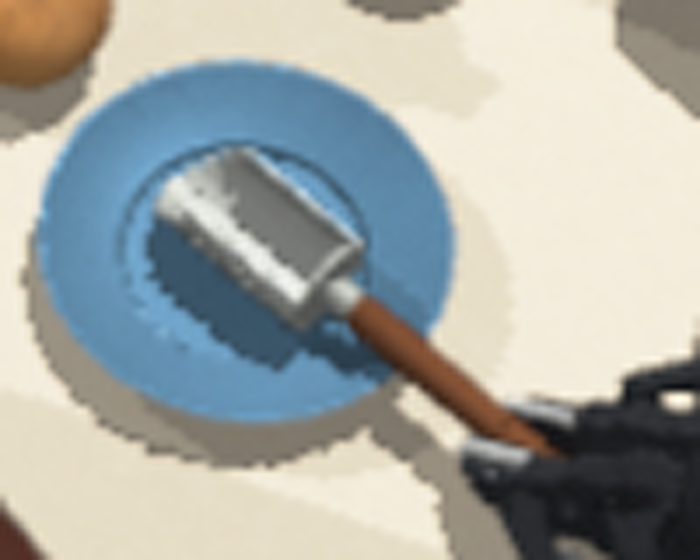

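Run:
```python
from h import *
S=cam('scene');C=cam('top'); T,o=cur(); G=T[:3,3]-T[:3,2]*env.pinch_z; print('G',G)
b=C[0]; B=cv2.resize(b[255:305,375:455],None,fx=10,fy=10,interpolation=2); cv2.imwrite('pics/low3.png',B)
# neck on plane y-x : intersect scene ray with vertical plane through G along az -82
z=np.radians(-82); n=np.array([-np.sin(z),np.cos(z),0])
for nm,p in(('neck',(359.3,336.7)),('mouthtop far',(310+245/7,295+150/7)),('mouth near',(310+170/7,295+190/7))):
    o_,d=ray(S,p); P=o_+d*(n@(G-o_))/(n@d); v=G-P; print(nm,P,np.linalg.norm(v),np.degrees(np.arcsin(v[2]/np.linalg.norm(v))),proj(C,P))
```

```text
G [ 0.44342969 -0.2530006   0.02610813]
neck [ 0.4322481  -0.17343945  0.03660373] 0.08102569636601306 -7.442679991291217 [411.53613023 276.92122313]
mouthtop far [ 0.42511436 -0.12268027  0.07203407] 0.13938447619496816 -19.237886709123067 [395.53272535 278.02051667]
mouth near [ 0.42048918 -0.08977036  0.00981584] 0.16563761512530073 5.644802145003862 [380.10855875 281.49125117]
```

View pics/low3.png

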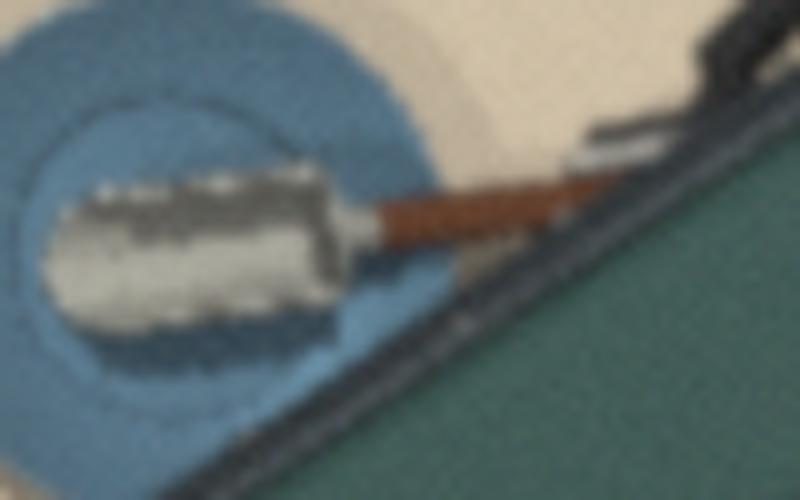

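Run:
```python
from h import *
S=cam('scene');C=cam('top')
print(tri(C,(410.5,277.5),S,(359.3,336.7)))
print('handle/neck joint',tri(C,(413,277.3),S,(310+355/7,295+303/7)))
print('blade back corner up',tri(C,(375+32.5,255+16.3),S,(310+360/7,295+243/7)))
print('blade back corner low',tri(C,(375+34,255+30),S,(310+300/7,295+325/7)))
print('mouth tip corner far',tri(C,(375+7,255+20),S,(310+238/7,295+148/7)))
print('saucer rim pt rt', onz(S,(310+455/7,295+240/7),.02))
```

```text
(array([ 0.43206756, -0.17181444,  0.03411645]), np.float64(0.0028549024706817808))
handle/neck joint (array([ 0.43202011, -0.17815849,  0.0353316 ]), np.float64(0.0014684454974407068))
blade back corner up (array([ 0.44792679, -0.16226735,  0.03938541]), np.float64(0.001193270508649899))
blade back corner low (array([ 0.4125686 , -0.16915188,  0.02721564]), np.float64(0.00476869982952076))
mouth tip corner far (array([ 0.44160584, -0.09565566,  0.02450638]), np.float64(0.009527947858903364))
saucer rim pt rt [ 0.48672525 -0.17431756  0.02      ]
```

Emit:
{"fn": "drive_tool", "kwargs": {"dp": [[0,0,0],[0,0,0],[0,0,0],[0,0,0]], "angular": [[0,0,0],[0,0,0],[0,0,0],[0,0,0]], "hand": [5,5,5,5], "grip_force": 20}}

```text
time: 12.68
eef_pos: [0.4414, -0.2389, 0.014]
tool_rot: [[-0.088, 0.99, -0.108], [0.641, 0.14, 0.755], [0.762, -0.003, -0.647]]
wrist_force: [-0.5, -0.5, -0.7]
gripper_width: 0.0144
grasp_force: 68.5
```

Emit:
{"fn": "drive_tool", "kwargs": {"dp": [[0,0,0],[0,0,0],[0,0,0],[0,0,0],[0,0,0],[0,0,0],[0,0,0],[0,0,0]], "angular": [[0,0,0],[0,0,0],[0,0,0],[0,0,0],[0,0,0],[0,0,0],[0,0,0],[0,0,0]], "hand": [16,18,22,26,32,38,40,40]}}

```text
time: 13.35
eef_pos: [0.4414, -0.2389, 0.014]
tool_rot: [[-0.088, 0.99, -0.108], [0.641, 0.14, 0.755], [0.762, -0.003, -0.647]]
wrist_force: [0.4, 0.1, -0.4]
gripper_width: 0.0398
grasp_force: 0.0
```

Run:
```python
from h import *
T,o=cur(); print(np.round(T,3),o['wrist_force'],o['gripper_width'])
S=cam('scene');C=cam('top')
A=cv2.resize(S[0][285:375,310:410],(400,360),interpolation=2); B=cv2.resize(C[0][245:335,365:465],(400,360),interpolation=2); cv2.imwrite('pics/rel.png',np.hstack([A,B]))
```

```text
[[-0.088  0.99  -0.108  0.441]
 [ 0.641  0.14   0.755 -0.239]
 [ 0.762 -0.003 -0.647  0.014]
 [ 0.     0.     0.     1.   ]] [ 0.42937297  0.1291613  -0.38384348] 0.03979854141221851
```

View pics/rel.png

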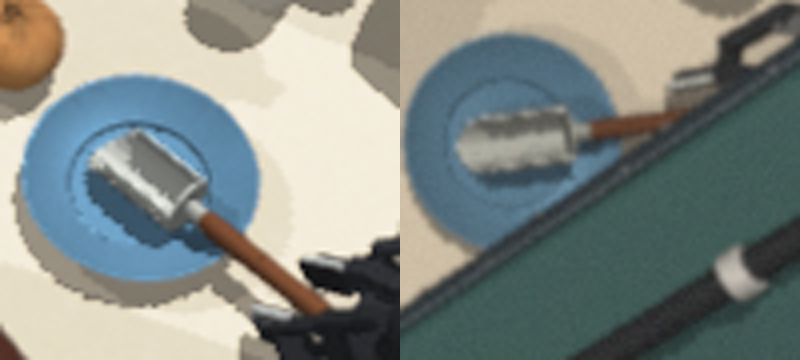

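Released: the blade rests in the saucer ring at crop (515,140) in the top view, and the handle lies over the rim. Now I back the fingers off along the tool axis.

Emit:
{"fn": "drive_tool", "kwargs": {"dp": [[0,0,-0.2],[0,0,-0.3],[0,0,-0.5],[0,0,-0.5],[0,0,-0.5],[0,0,-0.5],[0,0,0],[0,0,0]], "angular": [[0,0,0],[0,0,0],[0,0,0],[0,0,0],[0,0,0],[0,0,0],[0,0,0],[0,0,0]], "hand": [40,40,40,40,40,40,40,40]}}

```text
time: 14.12
eef_pos: [0.4527, -0.316, 0.0793]
tool_rot: [[-0.089, 0.99, -0.106], [0.643, 0.139, 0.753], [0.76, -0.001, -0.649]]
wrist_force: [1.3, 0.4, -0.3]
gripper_width: 0.0397
grasp_force: 0.0
```

```bash
cat >> h.py <<'E'
YC=np.array([-.12,.993,0]); H=np.array([.422,.101,.1305])+.052*YC
def lidpose(th,r=.075,hw=.011,extra=0.):
    c=H+r*(-np.cos(th)*YC+np.sin(th)*np.array([0,0,1]))+(.0105+extra)*(np.sin(th)*YC+np.cos(th)*np.array([0,0,1]))
    T=tool([0,0,0],-83,0); T[:3,3]=c+hw*YC; return T
E
python3 - <<'E'
from h import *
T0,o=cur(); print(np.round(T0[:3,3],3))
U=tool([.44,-.25,.30],-83,0)
T1=rows(T0,U,12)
V=tool([.41,.27,.34],-83,0); T2=rows(T1,V,18)
W=tool([.41,.25,.22],-83,0); rows(T2,W,8)
E
```

```text
[ 0.453 -0.316  0.079]
12 dp [ 0.32 -0.01 -0.32] ang [-0.01 -0.69  0.01]
[[0.452, -0.317, 0.097], [0.449, -0.305, 0.186], [0.441, -0.263, 0.266], [0.439, -0.251, 0.279]]
18 dp [ 0.72  0.05 -0.06] ang [0. 0. 0.]
[[0.438, -0.222, 0.282], [0.43, -0.078, 0.293], [0.422, 0.066, 0.305], [0.415, 0.21, 0.316], [0.411, 0.268, 0.321]]
8 dp [-0.05 -0.01  0.37] ang [0.01 0.   0.  ]
[[0.411, 0.266, 0.306], [0.411, 0.255, 0.232], [0.41, 0.251, 0.203]]
```

Emit:
{"fn": "drive_tool", "kwargs": {"dp": [[0.32,-0.01,-0.32],[0.32,-0.01,-0.32],[0.32,-0.01,-0.32],[0.32,-0.01,-0.32],[0.32,-0.01,-0.32],[0.32,-0.01,-0.32],[0.32,-0.01,-0.32],[0.32,-0.01,-0.32],[0.32,-0.01,-0.32],[0.32,-0.01,-0.32],[0.32,-0.01,-0.32],[0.32,-0.01,-0.32],[0,0,-0.3]], "angular": [[-0.01,-0.69,0.01],[-0.01,-0.69,0.01],[-0.01,-0.69,0.01],[-0.01,-0.69,0.01],[-0.01,-0.69,0.01],[-0.01,-0.69,0.01],[-0.01,-0.69,0.01],[-0.01,-0.69,0.01],[-0.01,-0.69,0.01],[-0.01,-0.69,0.01],[-0.01,-0.69,0.01],[-0.01,-0.69,0.01],[0,0,0]], "hand": [40,40,40,40,40,20,10,0,0,0,0,0,0]}}

```text
time: 15.2
eef_pos: [0.437, -0.2448, 0.2908]
tool_rot: [[-0.127, 0.992, 0.002], [0.992, 0.127, 0.0], [-0.0, 0.002, -1.0]]
wrist_force: [-0.4, 1.2, -0.4]
gripper_width: 0.0
grasp_force: 0.0
```

Emit:
{"fn": "drive_tool", "kwargs": {"dp": [[0.72,0.05,-0.06],[0.72,0.05,-0.06],[0.72,0.05,-0.06],[0.72,0.05,-0.06],[0.72,0.05,-0.06],[0.72,0.05,-0.06],[0.72,0.05,-0.06],[0.72,0.05,-0.06],[0.72,0.05,-0.06],[0.72,0.05,-0.06],[0.72,0.05,-0.06],[0.72,0.05,-0.06],[0.72,0.05,-0.06],[0.72,0.05,-0.06],[0.72,0.05,-0.06],[0.72,0.05,-0.06],[0.72,0.05,-0.06],[0.72,0.05,-0.06],[0,0,0],[0,0,0]], "angular": [[0,0,0],[0,0,0],[0,0,0],[0,0,0],[0,0,0],[0,0,0],[0,0,0],[0,0,0],[0,0,0],[0,0,0],[0,0,0],[0,0,0],[0,0,0],[0,0,0],[0,0,0],[0,0,0],[0,0,0],[0,0,0],[0,0,0],[0,0,0]], "hand": [0,0,0,0,0,0,0,0,0,0,0,0,0,0,0,0,0,0,0,0]}}

```text
time: 16.87
eef_pos: [0.4093, 0.2696, 0.3328]
tool_rot: [[-0.127, 0.992, 0.001], [0.992, 0.127, -0.001], [-0.001, 0.001, -1.0]]
wrist_force: [-0.7, -0.0, 0.2]
gripper_width: -0.0
grasp_force: 0.0
```

Run:
```python
from h import *
S=cam('scene');C=cam('top')
for n,X,x0,x1,y0,y1 in(('s',S,250,310,190,245),('t',C,278,302,250,305)):
    h=cv2.cvtColor(X[0],cv2.COLOR_BGR2HSV)[y0:y1,x0:x1]; m=cv2.inRange(h,(5,90,40),(20,255,200)); ys,xs=np.nonzero(m)
    if len(xs): print(n,len(xs),xs.min()+x0,xs.max()+x0,ys.min()+y0,ys.max()+y0)
# scoop blade in saucer
for n,X in(('s',S),('t',C)):
    h=cv2.cvtColor(X[0],cv2.COLOR_BGR2HSV); m=cv2.inRange(h,(95,70,40),(120,255,255)); c=max(cv2.findContours(m,0,2)[0],key=cv2.contourArea)
    M=cv2.fitEllipse(c); print('saucer',M[0],onz(X,M[0],.018)); k=np.zeros_like(m); cv2.drawContours(k,[cv2.convexHull(c)],0,255,-1)
    q=cv2.inRange(h,(0,0,90),(179,60,255))&k; q=cv2.morphologyEx(q,cv2.MORPH_OPEN,np.ones((3,3))); ys,xs=np.nonzero(q); print('blade',len(xs),xs.mean(),ys.mean(),onz(X,(xs.mean(),ys.mean()),.025))
T0,o=cur(); print(np.round(T0,3))
T2=rows(T0,tool([.41,.25,.225],-83,0),6)
P=[lidpose(t) for t in np.radians(np.linspace(110,0,12))]
for p in P: print(np.round(p[:3,3],3))
```

```text
s 236 250 290 205 236
t 178 285 293 259 293
saucer (343.89422607421875, 329.241943359375) [ 0.42336292 -0.12530225  0.018     ]
blade 319 346.4733542319749 328.7617554858934 [ 0.42645965 -0.13131518  0.025     ]
saucer (393.058349609375, 280.7450256347656) [ 0.42246353 -0.12509233  0.018     ]
blade 444 394.6081081081081 279.43243243243245 [ 0.42558277 -0.12829354  0.025     ]
[[-0.124  0.992  0.001  0.41 ]
 [ 0.992  0.124 -0.001  0.268]
 [-0.001  0.001 -1.     0.333]
 [ 0.     0.     0.     1.   ]]
6 dp [-0.07 -0.01  0.53] ang [0. 0. 0.]
[[0.41, 0.265, 0.312], [0.41, 0.251, 0.206], [0.41, 0.251, 0.206]]
[0.41  0.199 0.197]
[0.412 0.187 0.203]
[0.413 0.174 0.206]
[0.415 0.161 0.206]
[0.416 0.148 0.205]
[0.418 0.135 0.201]
[0.419 0.124 0.195]
[0.421 0.113 0.187]
[0.422 0.104 0.177]
[0.422 0.097 0.166]
[0.423 0.092 0.154]
[0.423 0.089 0.141]
```

Emit:
{"fn": "drive_tool", "kwargs": {"dp": [[-0.07,-0.01,0.53],[-0.07,-0.01,0.53],[-0.07,-0.01,0.53],[-0.07,-0.01,0.53],[-0.07,-0.01,0.53],[-0.07,-0.01,0.53],[-0.2,0,0],[-0.2,0,0],[-0.2,0,0],[-0.2,0,0],[-0.2,0,0],[-0.2,0,0],[-0.2,0,0],[-0.2,0,0],[-0.2,0,0],[-0.2,0,0],[-0.2,0,0],[-0.2,0,0],[-0.2,0,0]], "angular": [[0,0,0],[0,0,0],[0,0,0],[0,0,0],[0,0,0],[0,0,0],[0,0,0],[0,0,0],[0,0,0],[0,0,0],[0,0,0],[0,0,0],[0,0,0],[0,0,0],[0,0,0],[0,0,0],[0,0,0],[0,0,0],[0,0,0]], "hand": [0,0,0,0,0,0,0,0,0,0,0,0,0,0,0,0,0,0,0]}}

```text
time: 18.55
eef_pos: [0.4238, 0.1479, 0.2068]
tool_rot: [[-0.124, 0.992, 0.003], [0.992, 0.124, 0.0], [-0.0, 0.003, -1.0]]
wrist_force: [-0.0, 1.3, 0.3]
gripper_width: 0.0001
grasp_force: 0.3
```

Emit:
{"fn": "drive_tool", "kwargs": {"dp": [[-0.16,0,0.05],[-0.16,0,0.05],[-0.14,0,0.075],[-0.14,0,0.075],[-0.14,0,0.1],[-0.14,0,0.1],[-0.11,0,0.125],[-0.11,0,0.125],[0,0,0],[0,0,0]], "angular": [[0,0,0],[0,0,0],[0,0,0],[0,0,0],[0,0,0],[0,0,0],[0,0,0],[0,0,0],[0,0,0],[0,0,0]], "hand": [0,0,0,0,0,0,0,0,0,0]}}

```text
time: 19.38
eef_pos: [0.4289, 0.1047, 0.1784]
tool_rot: [[-0.123, 0.992, 0.002], [0.992, 0.123, 0.0], [-0.0, 0.002, -1.0]]
wrist_force: [-0.0, 0.5, 0.6]
gripper_width: 0.0001
grasp_force: 0.0
```

Run:
```python
from h import *
S=cam('scene');C=cam('top')
for n,X,x0,x1,y0,y1 in(('s',S,250,315,190,265),('t',C,278,342,250,305)):
    h=cv2.cvtColor(X[0],cv2.COLOR_BGR2HSV)[y0:y1,x0:x1]; m=cv2.inRange(h,(5,90,40),(20,255,200)); ys,xs=np.nonzero(m)
    if len(xs): print(n,len(xs),xs.min()+x0,xs.max()+x0,ys.min()+y0,ys.max()+y0)
for t in np.radians([60,45,30,15,0]): print(np.degrees(t),[np.round(proj(X,lidpose(t,.106,0)[:3,3])) for X in(S,C)])
```

```text
s 384 250 305 210 247
t 223 293 327 271 293
59.99999999999999 [array([289., 220.]), array([308., 272.])]
45.0 [array([295., 229.]), array([318., 272.])]
29.999999999999996 [array([300., 239.]), array([326., 272.])]
14.999999999999998 [array([304., 248.]), array([331., 272.])]
0.0 [array([306., 256.]), array([333., 273.])]
```

Emit:
{"fn": "drive_tool", "kwargs": {"dp": [[-0.09,0,0.14],[-0.09,0,0.14],[-0.06,0,0.15],[-0.06,0,0.15],[-0.04,0,0.12],[-0.04,0,0.12],[0,0,0],[0,0,0]], "angular": [[0,0,0],[0,0,0],[0,0,0],[0,0,0],[0,0,0],[0,0,0],[0,0,0],[0,0,0]], "hand": [0,0,0,0,0,0,0,0]}}

```text
time: 20.15
eef_pos: [0.4309, 0.0898, 0.1456]
tool_rot: [[-0.123, 0.992, 0.002], [0.992, 0.123, 0.0], [-0.0, 0.002, -1.0]]
wrist_force: [-0.6, -0.3, -0.2]
gripper_width: 0.0001
grasp_force: 0.0
```

Emit:
{"fn": "drive_tool", "kwargs": {"dp": [[0,0,0.025],[0,0,0.025],[0,0,0]], "angular": [[0,0,0],[0,0,0],[0,0,0]], "hand": [0,0,0]}}

```text
time: 20.4
eef_pos: [0.4314, 0.09, 0.1441]
tool_rot: [[-0.124, 0.992, 0.004], [0.992, 0.124, 0.0], [-0.0, 0.004, -1.0]]
wrist_force: [-0.6, 0.6, -0.6]
gripper_width: -0.0001
grasp_force: 0.0
```

Emit:
{"fn": "drive_tool", "kwargs": {"dp": [[0,0,0.025],[0,0,0.025],[0,0,0.025],[0,0,0]], "angular": [[0,0,0],[0,0,0],[0,0,0],[0,0,0]], "hand": [0,0,0,0]}}

```text
time: 20.73
eef_pos: [0.4315, 0.0899, 0.1414]
tool_rot: [[-0.124, 0.992, 0.004], [0.992, 0.124, 0.0], [-0.0, 0.004, -1.0]]
wrist_force: [-1.5, -0.6, 3.9]
gripper_width: -0.0004
grasp_force: 2.5
```

Emit:
{"fn": "drive_tool", "kwargs": {"dp": [[0,0,0.025],[0,0,0]], "angular": [[0,0,0],[0,0,0]], "hand": [0,0]}}

```text
time: 20.9
eef_pos: [0.4316, 0.0899, 0.1412]
tool_rot: [[-0.124, 0.992, 0.004], [0.992, 0.124, 0.0], [-0.0, 0.004, -1.0]]
wrist_force: [-4.6, 0.3, 14.8]
gripper_width: -0.0001
grasp_force: 7.7
```

Firm resistance at z = 0.141, the height of the shut lid. I retreat and check.

Emit:
{"fn": "drive_tool", "kwargs": {"dp": [[0,0,-0.05],[0,0,-0.2],[0,0,-0.5],[0,0,-0.6],[0,0,-0.6],[0.6,0,-0.6],[0.7,0,-0.4],[0.7,0,0],[0.7,0,0],[0.7,0,0],[0.7,0,0],[0,0,0]], "angular": [[0,0,0],[0,0,0],[0,0,0],[0,0,0],[0,0,0],[0,0,0],[0,0,0],[0,0,0],[0,0,0],[0,0,0],[0,0,0],[0,0,0]], "hand": [0,0,0,0,0,0,0,0,0,0,0,0]}}

```text
time: 21.9
eef_pos: [0.4101, 0.2567, 0.2586]
tool_rot: [[-0.126, 0.992, 0.004], [0.992, 0.126, 0.003], [0.003, 0.004, -1.0]]
wrist_force: [1.2, -1.0, 0.4]
gripper_width: 0.0003
grasp_force: 0.0
```

Run:
```python
from h import *
S=cam('scene');C=cam('top')
for n,X,x0,x1,y0,y1 in(('s',S,255,320,205,270),('t',C,278,336,250,305)):
    h=cv2.cvtColor(X[0],cv2.COLOR_BGR2HSV)[y0:y1,x0:x1]; m=cv2.inRange(h,(5,90,40),(20,255,220)); c=max(cv2.findContours(m,0,2)[0],key=cv2.contourArea)
    x,y,w,hh=cv2.boundingRect(c); e=cv2.fitEllipse(c); p=(e[0][0]+x0,e[0][1]+y0); print(n,cv2.contourArea(c),(x+x0,y+y0,w,hh),e[1],onz(X,p,.1405))
for n,X in(('s',S),('t',C)):
    h=cv2.cvtColor(X[0],cv2.COLOR_BGR2HSV); m=cv2.inRange(h,(95,70,40),(120,255,255)); c=max(cv2.findContours(m,0,2)[0],key=cv2.contourArea)
    k=np.zeros_like(m); cv2.drawContours(k,[cv2.convexHull(c)],0,255,-1); print('saucer',onz(X,cv2.fitEllipse(c)[0],.018))
    q=cv2.inRange(h,(0,0,90),(179,60,255))&k; q=cv2.morphologyEx(q,cv2.MORPH_OPEN,np.ones((3,3))); ys,xs=np.nonzero(q); print('blade',onz(X,(xs.mean(),ys.mean()),.025))
o=env.observe(); print(o['time'],o['eef_pos'],o['wrist_force'])
```

```text
s 673.0 (275, 232, 36, 28) (26.097980499267578, 34.919708251953125) [0.42340197 0.0961594  0.1405    ]
t 923.5 (294, 258, 40, 36) (34.4124870300293, 36.66347885131836) [0.42208896 0.10144246 0.1405    ]
saucer [ 0.4233432  -0.12504832  0.018     ]
blade [ 0.42636097 -0.13139711  0.025     ]
saucer [ 0.42205092 -0.12467791  0.018     ]
blade [ 0.42528546 -0.12778278  0.025     ]
22.0 [0.4102716  0.25322969 0.25811862] [-0.34519489 -0.95818869  0.72688366]
```

The lid is flat and centred on the canister at about (0.42, 0.10). The saucer has not moved, and the blade is about 5 mm from its centre. Handing in.

```bash
python3 -c "from h import *; print(close_job())"
```

```text
the job is handed in; nothing more can be done
None
```

The job is handed in, verdict not shown: by my last camera check at 22 s of the 58 s limit, the scoop lies on the saucer with its blade about 5 mm from the centre, the lid is pressed shut and the saucer has not moved, though I did not re-measure the bystanders.

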